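Pack the stamp kit into its case and latch it

TASK

Pack the stamp kit away at the end of the class: unlock the case by turning the latch knob sunk in its lid, swing the lid open, and put every stamp, ink tin and glue bottle that is out on the table into the case, each lying flat along its length (none standing on end or propped aslant) and arranged so that the lid can shut. Then shut the lid fully and turn the sunken knob back to locked, leaving the tape roll, tea cup and little display stand where they are.

Things in the scene. Friction and masses are not known exactly. Their poses are not given: they have to be found in the camera images.
- case: Plywood case with hinged lid, fixed to the table; 162 (x) x 252 (y) x 58 high to the rim, 66.5 over the shut lid. Origin: centre of its underside; x points from the front (lift tab) to the hinges, z up. Inside 150 (x) x 240 (y), walls 6, floor 6 above the table: 52 deep. A steel keeper sticks 11 in from the middle of the front wall (y within 15), 39.5 to 44.5 above the table.
- under_latch (a point): Point on the case floor under the latch axis, 36 in front of the case's centre. With the lid shut the latch housing hangs over it: a dish 74 across, its underside 40 above the floor, and a cam arm, 14 wide, reaching 36 from the axis (to the front when locked, to the case's -y when not), its underside 28 above the floor. One ink tin fits under it; a stamp or the glue bottle does not and would hold the lid open.
- lid (a joint): Lid angle, rad: 0 fully shut; grows as the lid swings up and back about the hinge on the case's far (+x) side; stop at 1.92. Damped, slightly stiff hinge (lid 0.3 kg): let go beyond about 1.7 it stays open, below 1.2 it sinks shut by itself in about a second or two. It cannot be lifted while the latch is locked.
- lid_tab (a point): In the aluminium lift tab that sticks out 34 from the middle of the lid's front edge, 36 wide (y), 8 thick; this point is 20 from that edge, half-way through the thickness, 62.5 above the table when shut, 182 from the hinge line. Its frame turns with the lid (equal to the case's axes when shut). Pinched by its two sides it can turn between the fingers as the lid swings.
- lid_hinge (a point): Middle of the lid's hinge line, on the far (+x) edge of the case, 58 above the table; the line runs along its y. Its frame turns with the lid.
- latch (a joint): Angle of the sunken latch knob, rad: 1.571 (stop) locked, grip bar pointing from front to hinge, cam under the keeper; 0 (stop) unlocked, grip bar lying across the case. Locking is clockwise seen from above. Stays where it is left (0.06 N m). Below about 0.7 the cam is clear of the keeper and the lid can move; with the knob at locked an open lid cannot shut.
- latch_grip (a point): On the knob's axis, 7 below the lid's top face, half-way up its grip bar (46 long, 12 thick, 13 high, top flush with the lid). It stands in a round well 70 across, 16 deep: 29 beside the bar for each finger. A turning disc 52 across covers the well's middle, its top 14 below the lid's top. The frame turns with the knob: y along the bar, x across it, z out of the lid.
- stamp1_c (a point): Wooden-block picture stamp, 54 long (its x) x 40 wide (its y) x 31 high, pale wood on a thin dark rubber foot, picture label on top; about 40 g. This point is its centre, 15.5 above its underside; z is up when the picture is up.
- stamp2_c (a point): Wooden-block picture stamp, 54 long (its x) x 40 wide (its y) x 31 high, pale wood on a thin dark rubber foot, picture label on top; about 40 g. This point is its centre, 15.5 above its underside; z is up when the picture is up.
- stamp3_c (a point): Wooden-block picture stamp, 54 long (its x) x 40 wide (its y) x 31 high, pale wood on a thin dark rubber foot, picture label on top; about 40 g. This point is its centre, 15.5 above its underside; z is up when the picture is up.
- tin1_c (a point): Flat ink-pad tin, shut, 58 long (its x) x 40 wide (its y) x 16 high, metal top on a black base; about 45 g. This point is its centre, 8 above its underside; z is up when the metal top is up.
- tin2_c (a point): Flat ink-pad tin, shut, 58 long (its x) x 40 wide (its y) x 16 high, metal top on a black base; about 45 g. This point is its centre, 8 above its underside; z is up when the metal top is up.
- glue_c (a point): Flat-sided yellow glue bottle lying down, capped; 100 long (along its x; the red nozzle, 20 across, is the last 28 at -x), body 72 x 38 wide (its y) x 30 high; about 70 g. This point is 15 above its underside, on its centre line, 4 from the middle of the body towards the nozzle, so the bottle reaches 40 towards +x and 60 towards -x from it. z is up as it lies.
- tape: Roll of paper tape lying flat, 58 across, 18 high, not to be disturbed; origin: centre of its underside.
- teacup: White tea cup, 70 across, 65 high, not to be disturbed; origin: centre of its underside.
- stand: Small wooden display stand with ornaments, 110 (x) x 170 (y) x 80 high, not to be disturbed; origin: centre of its underside.

How it is judged:
By the outcome, as a careful person would: the job done as asked, in the order asked, and still so for the second after the job is handed in, with the robot touching nothing.
Of stamp1, stamp2, stamp3, tin1, tin2, glue only 3 to 5 are there at a start; the rules pass over those that are not, and their reading is None.
At some moment in a run one of stamp1, stamp2, stamp3, tin1, tin2, glue may be knocked a few centimetres aside while the robot is not near it.
Once in a run the grip may slacken for a moment while it holds something.
It also fails if it takes over 210 s, if anything falls off the work surface, if the arm or the gripper's body presses on something with over 40 N, if the wrist force passes 120 N, or if a joint passes its speed limit or range.

ROBOT

A 7-joint arm with a two-finger parallel gripper is mounted at the origin on the work surface. World frame = base frame: x ahead of the robot, y to its left, z up, the work surface at z = 0. Lengths are in mm, angles in rad, forces in N, time in s.
With the tool pointing down it reaches from about 400 to 925 mm from the base axis. Payload 4.1 kg.
Tool frame: the origin (TCP) lies midway between the tips of the shut fingers; the grasp point (between the pads) lies grip_depth behind it (grip_depth is the distance from the TCP to the grasp point, in mm); z points along the fingers, y is the direction in which the jaws open and shut (so a half turn about z gives the same grasp; the last joint's range is limited). The gripper opens to 85 mm and grips with 20 to 120 N. Pads are 22 mm wide; open, the fingers measure 114 mm over their backs; the gripper's body (76 mm by 85 mm) begins 54 mm behind the grasp point. The pads swing forward as they close: fully open they stand 13 mm farther back than shut.
Start: joints at [1.142, 0.398, 0.045, 1.537, -0.019, 1.207, -0.051], TCP at [210.542, -614.992, 231.347] pointing down, gripper open.
Joint ranges: [-2.82, 2.82], [-0.49, 2.23], [-1.37, 1.46], [0, 2.46], [-1.36, 4.5], [0.23, 2], [-2.94, 2.94]. Speed limits (rad/s): [2.57, 2.57, 3.14, 3.14, 3.14, 3.14, 3.14].

INTERFACE

Orientations are given as [roll, pitch, yaw] about the fixed x, y, z axes, in that order (R = Rz(yaw) Ry(pitch) Rx(roll)).
In Python, from station import state, camera, finish_job, grip_depth gives the robot as it stands.
- The arm moves only by the shell command python3 -m jog 'ROWS' [FORCE]. ROWS is JSON, a list of rows, each a list of 5 numbers: the gripper's target within -1 to 1 (fully open at 1, half-way at 0, shut at -1), then the shift along the tool's x, y, z in mm, then the turn about the tool's z in rad. In form: [[gripper, dx, dy, dz, turn], ...]. A call has 1 to 20 rows; each row is the pose to reach, as a shift and turn from the pose commanded when the call began, along the tool's axes at that moment; what a row does not reach only later rows make up. A row lasts 1/12 s, in which the tool goes at most 41.7 mm and 7.16 degrees, less where a joint would pass 70% of its speed; a pose out of reach is approached as far as the arm can. A call with a gripper value outside its range is refused whole. The fingers move at their own pace and stop on an object; FORCE is the grip in N (left out, the last holds). Time passes only in rows, so rows that repeat a pose let the fingers close. It gives the time, the measured TCP pose, the force and the opening at its end, in the units of the state.
- state(): the state, without advancing time (a new reading comes with each control period).
- camera(name): name is "scene" or "top" or "wrist"; returns a dict with "color" (384x512x3 uint8, red, green, blue), "mtx" (3x3 intrinsics, pixels), "world_from_camera" (4x4, takes a point from camera to world coordinates). Camera axes: x right, y down, z forward; pixel columns grow to the right and rows downward; lengths in mm; the calibration is good to about 2 mm. The wrist camera is an equidistant fisheye: a pixel r from the principal point sees the ray r / f radians off the axis. A picture is of the moment at which its call begins. There is no depth.
- finish_job(): hands the job in, once; it reports no verdict.
The state is a dict: "time_s": time; "joint_pos": joint angles; "joint_velocities": joint speeds; "effort": joint torques, N m; "position": TCP position; "ee_rot": TCP orientation; "ft_force": force on the tool from outside, world axes, zero at the start; "ft_torque": the same for the moment, N m; "opening": opening from 0.0 (shut) to 1.0 (fully open).
Only numpy, scipy, OpenCV 4.12 (cv2) and the standard library are available. Lean on these libraries where they do the work, as an engineer would, in place of code of your own. Each camera call takes 0.05 s, during which the arm holds its last target.

## Working session

There is one attempt and no reset: what is moved stays moved. The work goes in short steps, Python scripts to look and compute and a shell command to move; the robot and the scene stay as the last step left them, time stands still between calls to the robot, and variables do not carry over. Pictures are saved under pics/ and viewed, and the job is handed in when it is done.

```bash
ls; mkdir -p pics; python3 - <<'E'
from station import state, camera, grip_depth
import cv2
print(state(), grip_depth)
for n in ["scene","top","wrist"]:
    c=camera(n); cv2.imwrite(f"pics/{n}0.png",c["color"][:,:,::-1]); print(n,c["mtx"].tolist(),c["world_from_camera"].round(3).tolist())
E
```

```text
pics
{'time_s': 0.0, 'joint_pos': array([ 1.14198198,  0.39920985,  0.04504001,  1.53786693, -0.01868661,
        1.20691488, -0.05070586]), 'joint_velocities': array([-3.12013847e-04, -1.53482869e-03, -8.20080601e-04, -5.41682182e-04,
       -7.02706625e-05,  7.57354133e-04, -1.16937024e-03]), 'effort': array([ 5.49082665e-05, -4.75119889e+01,  1.36494219e+00, -2.54216731e+01,
        1.18784909e-02,  9.58312943e-03,  1.23614407e-05]), 'position': array([ 210.32154044, -614.36263032,  230.25787696]), 'ee_rot': array([-3.13962073e+00,  1.51993068e-04,  3.29920064e-01]), 'ft_force': array([ 0.19038164,  0.18349411, -0.06421439]), 'ft_torque': array([ 0.03076207, -0.00044945,  0.01804754]), 'opening': 0.9982190989105677} 18.700000000000003
scene [[474.3462961639646, 0.0, 255.2856859408583], [0.0, 474.3462961639646, 199.19182836985968], [0.0, 0.0, 1.0]] [[-0.901, 0.351, -0.257, 796.152], [0.435, 0.728, -0.53, 402.2], [0.001, -0.589, -0.808, 827.978], [0.0, 0.0, 0.0, 1.0]]
top [[369.589687085271, 0.0, 256.53033272154806], [0.0, 369.589687085271, 192.56680835031912], [0.0, 0.0, 1.0]] [[0.009, -0.995, 0.1, 480.428], [-1.0, -0.008, 0.01, -88.932], [-0.01, -0.1, -0.995, 944.595], [0.0, 0.0, 0.0, 1.0]]
wrist [[297.3186396354542, 0.0, 256.31065392022384], [0.0, 297.3186396354542, 189.27754827636352], [0.0, 0.0, 1.0]] [[0.324, -0.905, -0.276, 280.073], [-0.946, -0.31, -0.093, -591.117], [-0.001, 0.292, -0.957, 372.943], [0.0, 0.0, 0.0, 1.0]]
```

View pics/scene0.png

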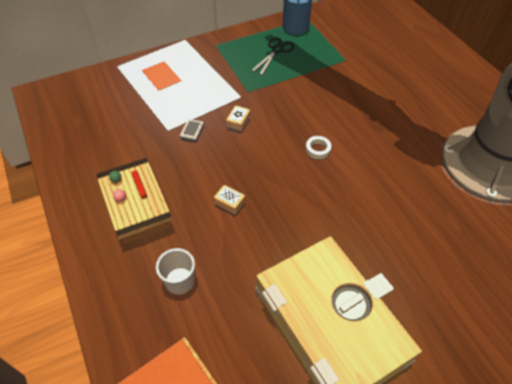

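View pics/top0.png

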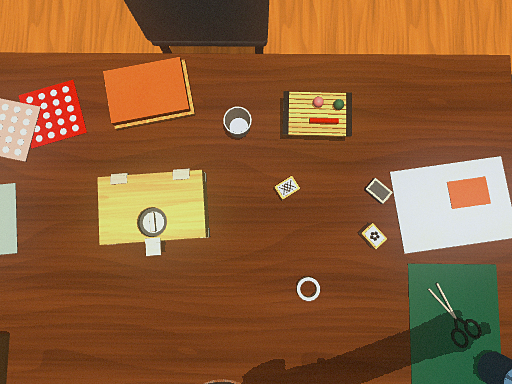

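View pics/wrist0.png

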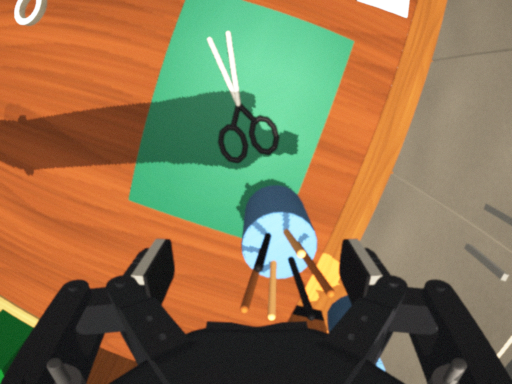

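```bash
cat > h.py <<'E'
import numpy as np, cv2
from station import state, camera, grip_depth
def ray(c,u,v,fish=False):
    K=c["mtx"];T=np.array(c["world_from_camera"])
    x=(u-K[0,2])/K[0,0];y=(v-K[1,2])/K[1,1]
    if fish:
        r=np.hypot(x,y); d=np.array([x/r*np.sin(r),y/r*np.sin(r),np.cos(r)]) if r>1e-9 else np.array([0,0,1.])
    else: d=np.array([x,y,1.])
    return T[:3,3],T[:3,:3]@d
def p2w(c,u,v,z,fish=False):
    o,d=ray(c,u,v,fish); return o+d*(z-o[2])/d[2]
def w2p(c,p,fish=False):
    T=np.linalg.inv(np.array(c["world_from_camera"]));q=T[:3,:3]@np.array(p,float)+T[:3,3];K=c["mtx"]
    if fish:
        r=np.hypot(q[0],q[1]);th=np.arctan2(r,q[2]);q=np.array([q[0]/r*th,q[1]/r*th,1])
    else: q=q/q[2]
    return np.array([K[0,0]*q[0]+K[0,2],K[1,1]*q[1]+K[1,2]])
def crop(c,name,u0,v0,u1,v1,s):
    im=c["color"][v0:v1,u0:u1,::-1]; cv2.imwrite(f"pics/{name}.png",cv2.resize(im,None,fx=s,fy=s,interpolation=cv2.INTER_CUBIC))
def save(c,name): cv2.imwrite(f"pics/{name}.png",c["color"][:,:,::-1])
def st():
    s=state(); print("t %.2f"%s["time_s"],"pos",s["position"].round(1),"rot",s["ee_rot"].round(3),"F",s["ft_force"].round(1),"op %.3f"%s["opening"],"q",s["joint_pos"].round(2))
def tool(dw,yaw):
    """world shift -> tool axes for tool pointing down (roll pi)"""
    R=np.array([[np.cos(yaw),np.sin(yaw),0],[np.sin(yaw),-np.cos(yaw),0],[0,0,-1]])
    return R.T@np.array(dw)
E
python3 - <<'E'
from h import *
c=camera("top")
crop(c,"t1",90,160,220,260,6)
crop(c,"t2",265,165,400,260,5)
s=camera("scene")
crop(s,"s1",170,90,260,225,4)
E
```

```text
(no output)
```

View pics/t1.png

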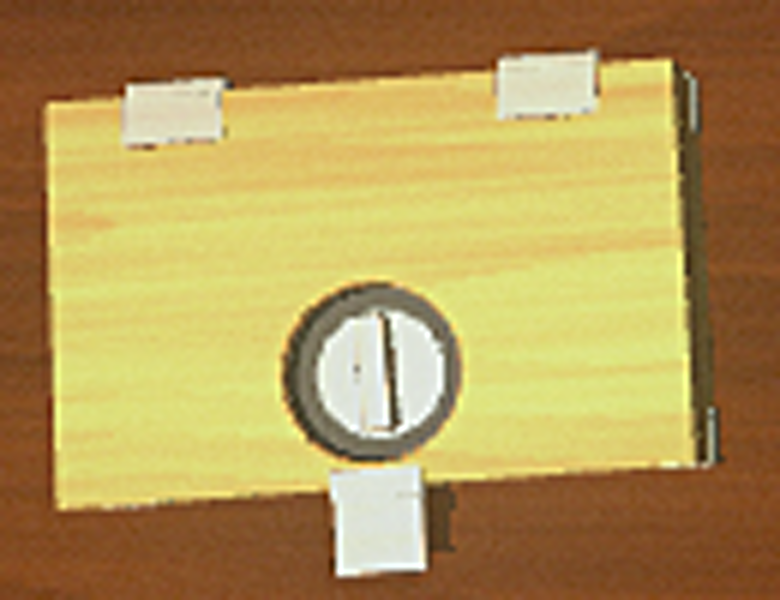

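View pics/t2.png

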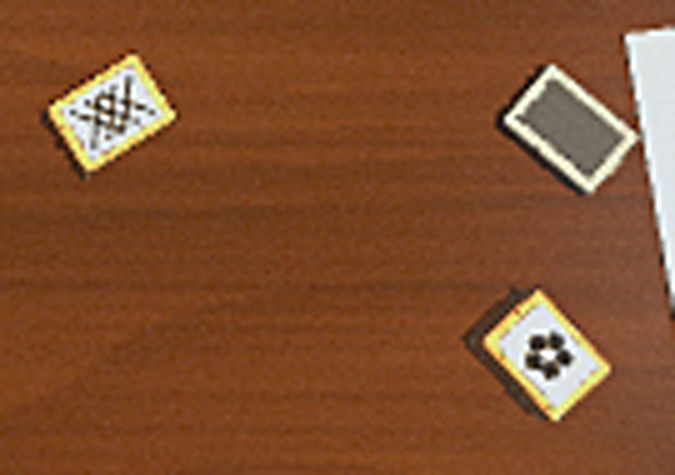

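View pics/s1.png

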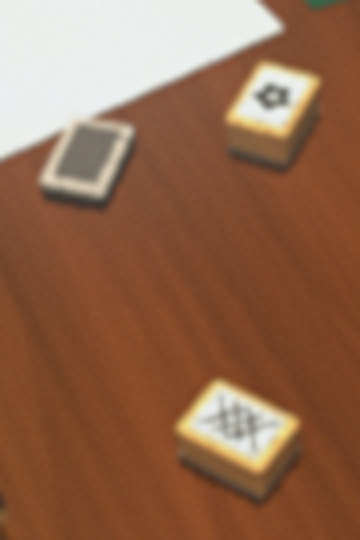

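```bash
python3 - <<'E'
from h import *
c=camera("top")
def W(pts,s,o,z):
    return np.array([p2w(c,o[0]+(u+.5)/s-.5,o[1]+(v+.5)/s-.5,z) for u,v in pts])
def rect(n,pts,s,o,z):
    P=W(pts,s,o,z)[:,:2]; ctr=P.mean(0); print(n,"ctr",ctr.round(1))
    for i in range(4):
        d=P[(i+1)%4]-P[i]; print("   edge %.1f ang %.3f"%(np.hypot(*d),np.arctan2(d[1],d[0])))
o=(90,160)
rect("lid",[(45,103),(672,60),(694,465),(57,510)],6,o,66.5)
rect("tab",[(330,468),(425,462),(428,570),(337,577)],6,o,66.5)
print(W([(372,372)],6,o,66.5))
o=(265,165)
rect("A",[(48,112),(135,54),(176,117),(90,172)],5,o,31)
rect("tin",[(549,65),(637,137),(592,193),(502,119)],5,o,16)
rect("B",[(540,290),(610,369),(557,421),(484,342)],5,o,31)
# obstacles
for n,(u,v),z in [("tape",(308,289),18),("cup",(237,120),65),("stand",(318,114),80),("pencil",(497,365),60)]: print(n,p2w(c,u,v,z).round(0))
E
```

```text
lid ctr [532.7 172.4]
   edge 252.4 ang -1.494
   edge 161.7 ang -3.064
   edge 251.7 ang 1.650
   edge 162.3 ang 0.081
tab ctr [439.7 163.7]
   edge 37.6 ang -1.499
   edge 42.1 ang -3.079
   edge 35.8 ang 1.656
   edge 42.7 ang 0.104
[[497.32456776 168.95960314  66.5       ]]
A ctr [ 585.8 -155.2]
   edge 52.3 ang -0.973
   edge 37.5 ang -2.568
   edge 50.9 ang 2.148
   edge 36.4 ang 0.613
tin ctr [ 581.9 -386.6]
   edge 56.5 ang -2.268
   edge 36.8 ang 2.455
   edge 57.7 ang 0.874
   edge 36.8 ang -0.720
B ctr [ 468.3 -368.3]
   edge 50.7 ang -2.425
   edge 36.7 ang 2.337
   edge 51.5 ang 0.741
   edge 37.9 ang -0.828
tape [ 337. -208.   18.]
cup [746. -30.  65.]
stand [ 758. -226.   80.]
pencil [ 178. -632.   60.]
```

```bash
python3 - <<'E'
from h import *
print(tool([270,215,0],.33).round(1))
E
```

```text
[ 325.1 -115.9    0. ]
```

```bash
python3 -m jog '[[-0.3,325,-116,0,0],[-0.3,325,-116,0,0],[-0.3,325,-116,0,0],[-0.3,325,-116,0,0],[-0.3,325,-116,0,0],[-0.3,325,-116,0,0],[-0.3,325,-116,0,0],[-0.3,325,-116,0,0],[-0.3,325,-116,0,0],[-0.3,325,-116,0,0]]' 40
python3 - <<'E'
from h import *
st()
s=state(); p=s["position"]; print(tool([497-40-p[0],169-p[1],-30],s["ee_rot"][2]).round(1))
E
```

```text
time_s: 1.13
position: [485.2, -394.8, 231.2]
ee_rot: [-3.14, -0.003, 0.339]
ft_force: [0.9, -0.8, 0.1]
opening: 0.347
t 1.13 pos [ 485.2 -394.8  231.2] rot [-3.14e+00 -3.00e-03  3.39e-01] F [ 0.9 -0.8  0.1] op 0.347 q [ 0.69  0.36 -0.1   1.6   0.03  1.19 -0.64]
[ 161.1 -541.1   30. ]
```

```bash
python3 -m jog '[[-0.4,195,-528,0,0.261],[-0.4,195,-528,0,0.261],[-0.4,195,-528,0,0.261],[-0.4,195,-528,0,0.261],[-0.4,195,-528,0,0.261],[-0.4,195,-528,0,0.261],[-0.4,195,-528,20,0.261],[-0.4,195,-528,50,0.261],[-0.4,195,-528,80,0.261],[-0.4,195,-528,80,0.261],[-0.4,195,-528,80,0.261],[-0.4,195,-528,80,0.261],[-0.4,195,-528,80,0.261],[-0.4,195,-528,80,0.261],[-0.4,195,-528,80,0.261],[-0.4,195,-528,80,0.261],[-0.4,195,-528,80,0.261]]'
python3 - <<'E'
from h import *
st()
c=camera("wrist"); save(c,"w1")
for p in [(497,169,66.5),(532.7,172.4,66.5)]: print(w2p(c,p,True))
c=camera("top"); crop(c,"t3",90,160,220,260,6)
E
```

```text
time_s: 2.55
position: [494.3, 160.6, 151.2]
ee_rot: [3.14, 0.0, 0.067]
ft_force: [-0.5, -0.4, 0.7]
opening: 0.301
t 2.55 pos [494.3 160.6 151.2] rot [3.14  0.    0.067] F [-0.5 -0.4  0.7] op 0.301 q [-0.04  0.27 -0.41  1.93  0.13  0.97 -2.02]
[245.18406609 190.67154165]
[243.43070024 146.23778981]
```

View pics/w1.png

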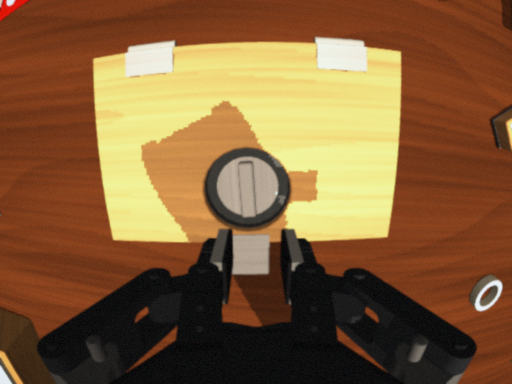

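```bash
python3 - <<'E'
from h import *
st()
c=camera("wrist"); crop(c,"w1c",195,135,305,285,5)
E
```

```text
t 2.65 pos [494.6 160.2 151.5] rot [ 3.14e+00 -1.00e-03  6.50e-02] F [-0.5  0.   0.1] op 0.296 q [-0.04  0.27 -0.41  1.93  0.13  0.97 -2.02]
```

View pics/w1c.png

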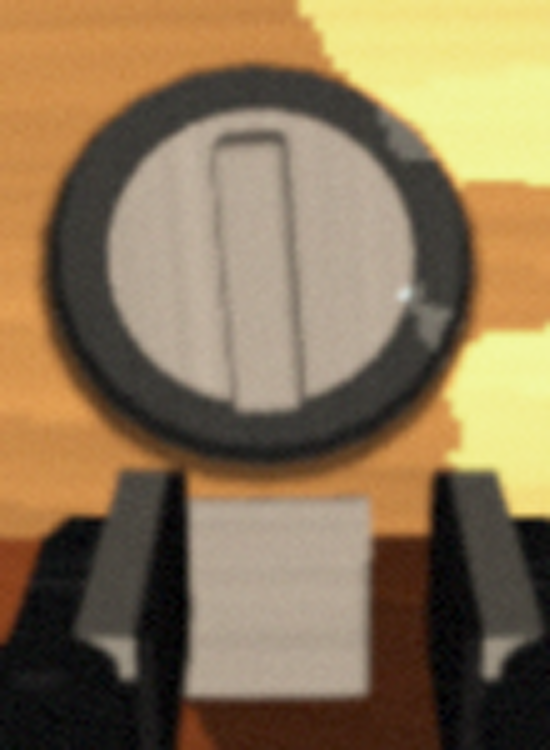

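```bash
python3 - <<'E'
from h import *
c=camera("wrist")
f=lambda u,v,z:p2w(c,195+(u+.5)/5-.5,135+(v+.5)/5-.5,z,True)
a=(f(217,142,66.5)+f(288,142,66.5))/2; b=(f(235,410,66.5)+f(300,408,66.5))/2
print(a,b,(a+b)/2,np.arctan2(*(a-b)[1::-1]), np.hypot(*(a-b)[:2]))
L,R,T,B=f(48,265,66.5),f(472,265,66.5),f(260,65,66.5),f(260,468,66.5)
print(L,R,(L+R)/2,(T+B)/2, np.linalg.norm(L-R),np.linalg.norm(T-B))
tb=[f(188,500,66.5),f(370,500,66.5),f(370,695,66.5),f(186,695,66.5)];print(np.mean(tb,0), np.array(tb).round(1).tolist())
st()
E
```

```text
[519.82282167 170.12794984  66.5       ] [475.15461196 165.23828754  66.5       ] [497.48871681 167.68311869  66.5       ] 0.10903214705450737 44.9350392959494
[497.66593369 202.04971671  66.5       ] [502.04325277 133.89406131  66.5       ] [499.85459323 167.97188901  66.5       ] [498.22274044 167.77916641  66.5       ] 68.2960781139147 67.79372890149224
[438.83726029 161.37048592  66.5       ] [[457.6, 177.8, 66.5], [459.6, 147.0, 66.5], [420.2, 143.7, 66.5], [418.0, 176.9, 66.5]]
t 2.75 pos [494.5 160.8 151.6] rot [ 3.141e+00 -1.000e-03  6.600e-02] F [-0.  -0.4 -0.1] op 0.302 q [-0.04  0.27 -0.41  1.93  0.13  0.97 -2.02]
```

```bash
python3 -m jog '[[-0.4,4,-7.5,20,-0.02],[-0.4,4,-7.5,50,-0.02],[-0.4,4,-7.5,70,-0.02],[-0.4,4,-7.5,80,-0.02],[-0.4,4,-7.5,88,-0.02],[-0.4,4,-7.5,94,-0.02],[-0.4,4,-7.5,96,-0.02],[-0.4,4,-7.5,96,-0.02],[-0.4,4,-7.5,96,-0.02]]' 40
python3 - <<'E'
from h import *
c=camera("wrist"); crop(c,"w2c",180,110,320,290,4)
E
```

```text
time_s: 3.5
position: [498.1, 170.7, 56.1]
ee_rot: [-3.141, -0.002, 0.089]
ft_force: [-0.0, 0.8, -0.2]
opening: 0.308
```

View pics/w2c.png

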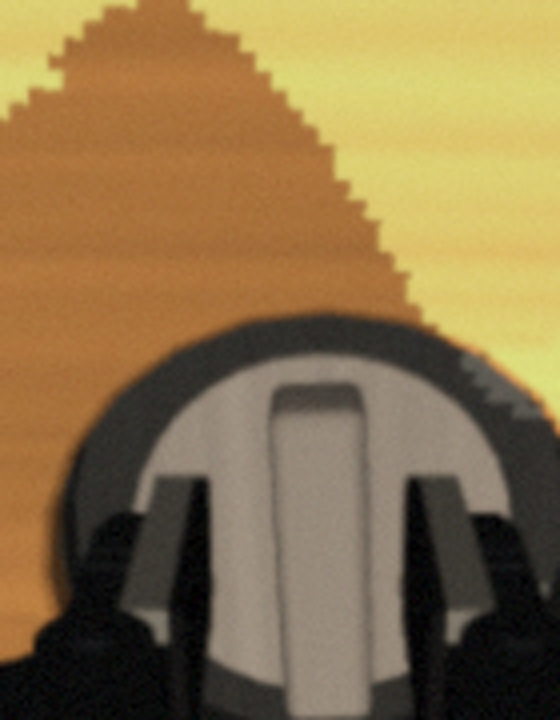

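```bash
python3 -m jog '[[-0.4,0,1.8,1,0],[-1,0,1.8,1,0],[-1,0,1.8,1,0],[-1,0,1.8,1,0],[-1,0,1.8,1,0],[-1,0,1.8,1,0]]' 50
python3 -m jog '[[-1,0,0,0,-0.12],[-1,0,0,0,-0.24],[-1,0,0,0,-0.36],[-1,0,0,0,-0.48],[-1,0,0,0,-0.6],[-1,0,0,0,-0.72],[-1,0,0,0,-0.84],[-1,0,0,0,-0.96],[-1,0,0,0,-1.08],[-1,0,0,0,-1.2],[-1,0,0,0,-1.32],[-1,0,0,0,-1.44],[-1,0,0,0,-1.56],[-1,0,0,0,-1.59],[-1,0,0,0,-1.59],[-1,0,0,0,-1.59]]'
```

```text
time_s: 4.05
position: [497.9, 168.6, 54.8]
ee_rot: [3.141, -0.001, 0.089]
ft_force: [-0.5, -0.4, 6.2]
opening: 0.123
time_s: 5.38
position: [497.1, 169.2, 54.8]
ee_rot: [-3.141, -0.001, 1.676]
ft_force: [-3.7, 0.8, 7.3]
opening: 0.121
```

```bash
python3 -m jog '[[-0.5,0,0,0,0],[-0.5,0,0,0,0],[-0.5,0,0,-30,0],[-0.5,0,0,-70,0.1],[0,0,30,-80,0.3],[0.2,0,60,-80,0.5],[0.2,0,60,-80,1.59],[0.2,0,60,-80,1.59],[0.2,0,60,-80,1.59],[0.2,0,60,-80,1.59],[0.2,0,60,-80,1.59],[0.2,0,60,-80,1.59],[0.2,0,60,-80,1.59],[0.2,0,60,-80,1.59],[0.2,0,60,-80,1.59],[0.2,0,60,-80,1.59],[0.2,0,60,-80,1.59],[0.2,0,60,-80,1.59]]'
python3 - <<'E'
from h import *
st()
c=camera("wrist"); save(c,"w3")
E
```

```text
time_s: 6.88
position: [557.1, 175.0, 133.9]
ee_rot: [3.141, 0.0, 0.092]
ft_force: [0.5, 0.5, 0.5]
opening: 0.597
t 6.88 pos [557.1 175.  133.9] rot [3.141 0.    0.092] F [0.5 0.5 0.5] op 0.597 q [-0.03  0.4  -0.45  1.79  0.2   0.99 -2.03]
```

View pics/w3.png

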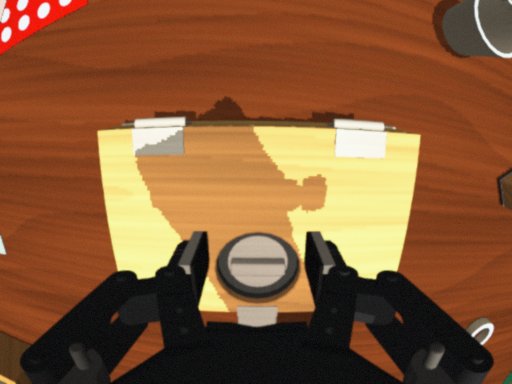

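```bash
python3 -m jog '[[0.2,-40,0,0,0.012],[0.2,-80,0,0,0.012],[0.2,-120,0.5,0,0.012],[0.2,-124.5,0.5,10,0.012],[0.2,-124.5,0.5,40,0.012],[0.2,-124.5,0.5,65,0.012],[0.2,-124.5,0.5,85,0.012],[0.2,-124.5,0.5,90,0.012],[0.2,-124.5,0.5,90,0.012]]' 50
python3 - <<'E'
from h import *
st()
c=camera("wrist"); save(c,"w4")
c=camera("scene"); crop(c,"s4",230,200,430,384,4)
E
```

```text
time_s: 7.68
position: [432.2, 163.2, 43.0]
ee_rot: [3.141, 0.003, 0.078]
ft_force: [0.2, -0.2, 0.2]
opening: 0.6
t 7.68 pos [432.2 163.2  43. ] rot [3.141e+00 3.000e-03 7.800e-02] F [ 0.2 -0.2  0.2] op 0.600 q [-0.06  0.34 -0.46  2.14  0.23  0.71 -2.16]
```

View pics/w4.png

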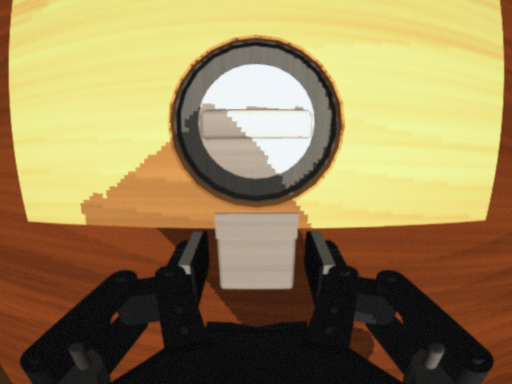

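View pics/s4.png

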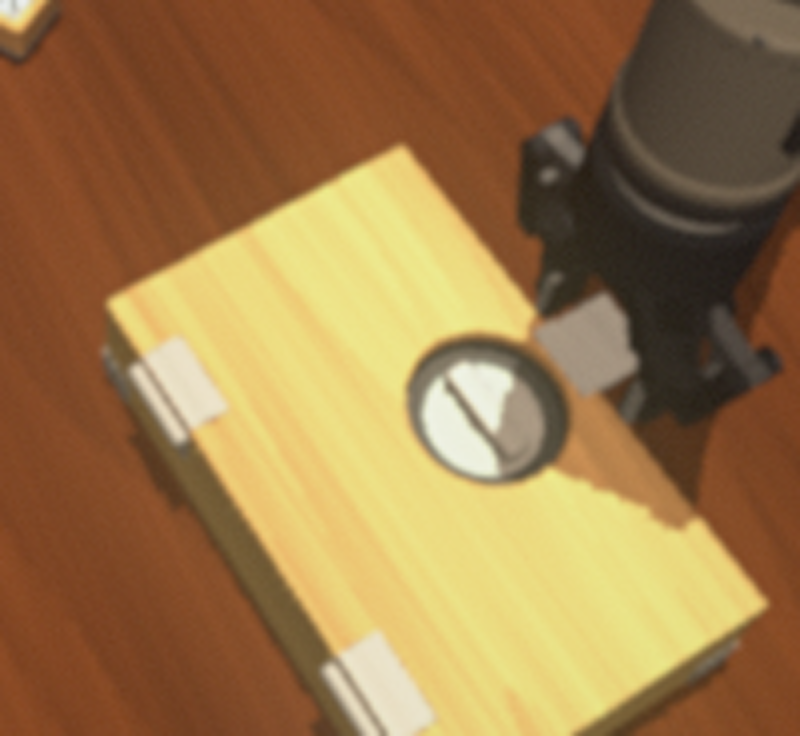

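```bash
python3 -m jog '[[-1,0,0,0,0],[-1,0,0,0,0],[-1,0,0,0,0],[-1,0,0,0,0]]' 60
python3 - <<'E'
import numpy as np
a=.0247;r=182.06
for t in np.arange(.07,1.83,.07): print("[-1,%.0f,0,%.0f,0]"%(r*(np.cos(a)-np.cos(t+a)),-r*(np.sin(t+a)-np.sin(a))),end=",")
E
```

```text
time_s: 8.12
position: [434.5, 163.5, 45.8]
ee_rot: [3.141, -0.003, 0.077]
ft_force: [-0.5, -1.5, 5.3]
opening: 0.405
[-1,1,0,-13,0],[-1,2,0,-25,0],[-1,5,0,-38,0],[-1,8,0,-50,0],[-1,13,0,-62,0],[-1,18,0,-74,0],[-1,24,0,-85,0],[-1,30,0,-96,0],[-1,38,0,-106,0],[-1,46,0,-116,0],[-1,54,0,-125,0],[-1,64,0,-134,0],[-1,74,0,-142,0],[-1,84,0,-149,0],[-1,95,0,-156,0],[-1,107,0,-161,0],[-1,119,0,-166,0],[-1,131,0,-170,0],[-1,143,0,-173,0],[-1,156,0,-176,0],[-1,168,0,-177,0],[-1,181,0,-178,0],[-1,194,0,-177,0],[-1,206,0,-176,0],[-1,219,0,-174,0],[-1,231,0,-171,0],
```

```bash
python3 -m jog '[[-1,1,0,-13,0],[-1,2,0,-25,0],[-1,5,0,-38,0],[-1,8,0,-50,0],[-1,13,0,-62,0],[-1,18,0,-74,0],[-1,24,0,-85,0]]' 60
python3 - <<'E'
from h import *
st()
c=camera("scene"); crop(c,"s5",230,150,430,334,4)
E
```

```text
time_s: 8.7
position: [458.2, 165.4, 129.9]
ee_rot: [-3.141, -0.002, 0.077]
ft_force: [5.2, 1.3, -10.4]
opening: 0.402
t 8.70 pos [458.2 165.4 129.9] rot [-3.141e+00 -2.000e-03  7.700e-02] F [  5.2   1.3 -10.4] op 0.402 q [-0.01  0.24 -0.49  2.02  0.14  0.91 -2.06]
```

View pics/s5.png

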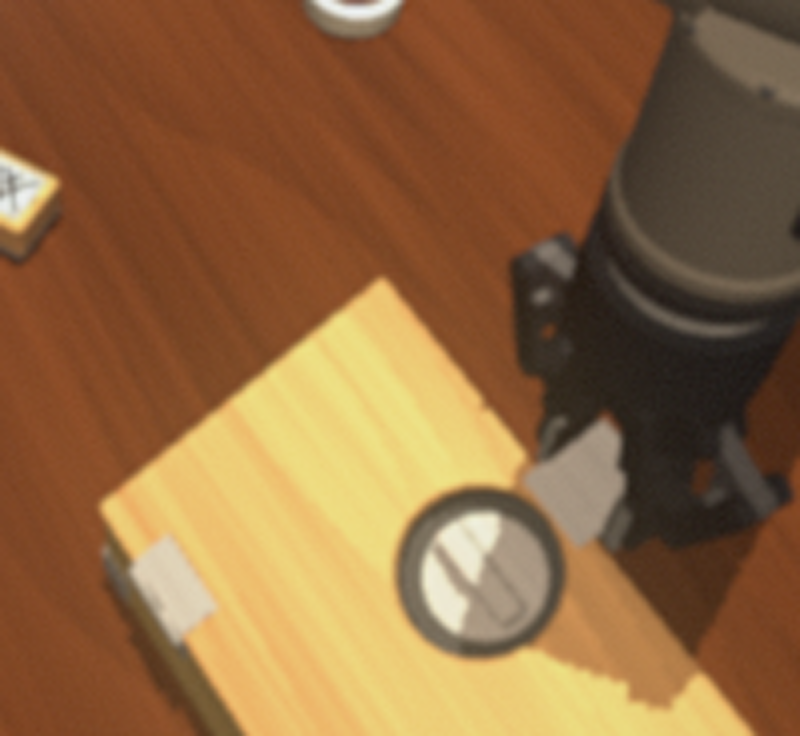

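```bash
python3 -m jog '[[-1,6,0,-11,0],[-1,14,0,-21,0],[-1,22,0,-31,0],[-1,30,0,-40,0],[-1,40,0,-49,0],[-1,50,0,-57,0],[-1,60,0,-64,0],[-1,71,0,-71,0],[-1,83,0,-76,0],[-1,95,0,-81,0],[-1,107,0,-85,0],[-1,119,0,-88,0],[-1,132,0,-91,0],[-1,144,0,-92,0],[-1,157,0,-93,0],[-1,170,0,-92,0],[-1,182,0,-91,0],[-1,195,0,-89,0],[-1,207,0,-86,0],[-1,207,0,-86,0]]' 60
python3 - <<'E'
from h import *
st()
c=camera("scene"); crop(c,"s6",230,50,430,234,4)
E
```

```text
time_s: 10.42
position: [664.3, 181.9, 214.6]
ee_rot: [-3.14, 0.0, 0.077]
ft_force: [-0.3, 0.5, -1.0]
opening: 0.391
t 10.42 pos [664.3 181.9 214.6] rot [-3.14   0.     0.077] F [-0.3  0.5 -1. ] op 0.391 q [-0.03  0.51 -0.43  1.44  0.22  1.24 -1.98]
```

View pics/s6.png

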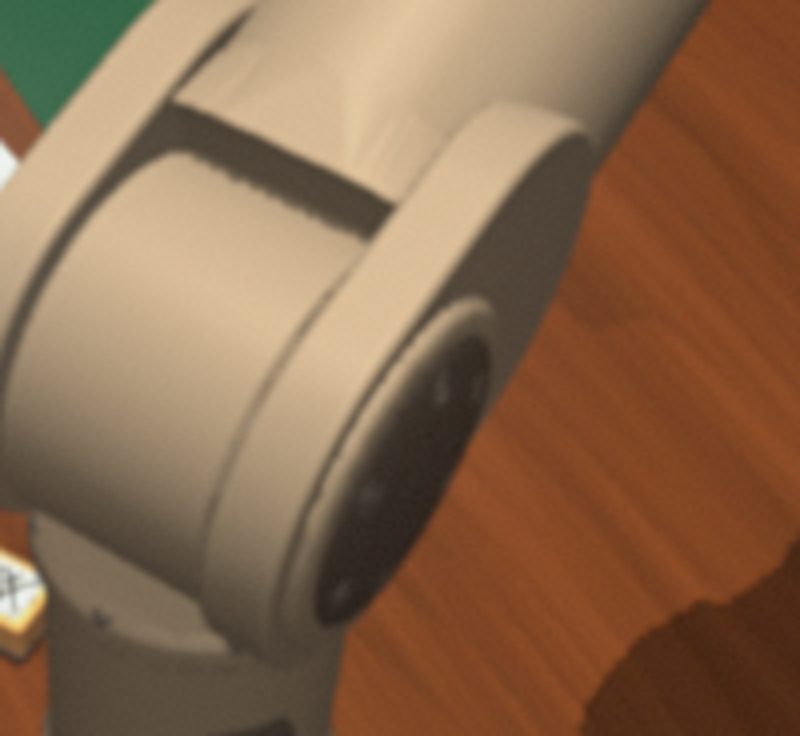

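```bash
python3 -m jog '[[0.4,0,0,0,0],[0.4,0,0,-3,0],[0.4,0,0,-30,0],[0.4,0,0,-65,0],[0.4,-10,20,-75,-0.1],[0.4,-50,160,-75,-2.09],[0.4,-104,330,-75,-2.09],[0.4,-104,330,-75,-2.09],[0.4,-104,330,-75,-2.09],[0.4,-104,330,-75,-2.09],[0.4,-104,330,-75,-2.09],[0.4,-104,330,-75,-2.09],[0.4,-104,330,0,-2.09],[0.4,-104,330,0,-2.09],[0.4,-104,330,50,-2.09],[0.4,-104,330,50,-2.09],[0.4,-104,330,50,-2.09],[0.4,-104,330,50,-2.09],[0.4,-104,330,50,-2.09],[0.4,-104,330,50,-2.09]]' 60
python3 - <<'E'
from h import *
st()
c=camera("wrist"); save(c,"w7"); print(w2p(c,(586,-155,31),True))
c=camera("top"); save(c,"t7")
E
```

```text
time_s: 12.13
position: [585.2, -156.0, 166.3]
ee_rot: [3.141, 0.002, 2.029]
ft_force: [-0.2, 0.2, -0.2]
opening: 0.698
t 12.13 pos [ 585.2 -156.   166.3] rot [3.141e+00 2.000e-03 2.029e+00] F [-0.2  0.2 -0.2] op 0.698 q [ 0.7   0.44 -0.68  1.71  0.31  1.1   0.39]
[258.36462228 177.97036859]
```

View pics/w7.png

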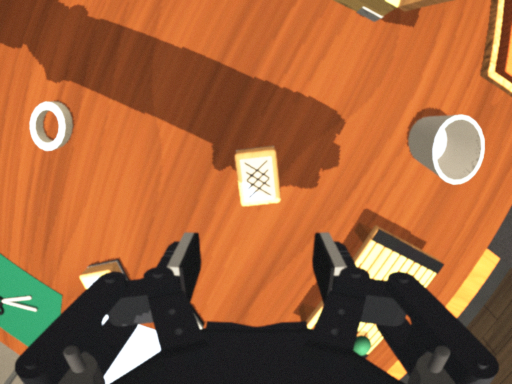

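View pics/t7.png

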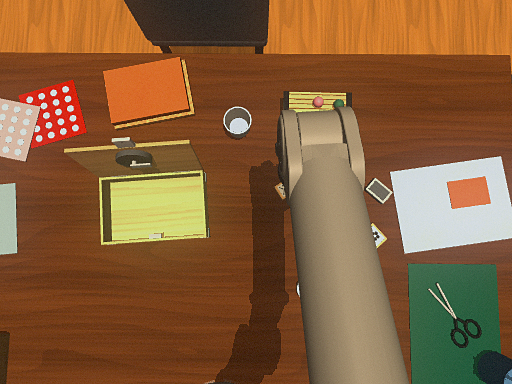

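```bash
python3 - <<'E'
from h import *
st()
c=camera("wrist"); crop(c,"w8c",215,130,305,225,7)
P=np.array([p2w(c,u,v,31,True) for u,v in [(237,153),(275,149),(280,203),(243,207)]])[:,:2]
print(P.mean(0)); 
for i in range(4):
    d=P[(i+1)%4]-P[i];print(np.hypot(*d).round(1),np.arctan2(d[1],d[0]).round(3))
E
```

```text
t 12.23 pos [ 585.2 -156.   166.2] rot [3.141e+00 1.000e-03 2.023e+00] F [-0.8  0.4  0.2] op 0.697 q [ 0.7   0.44 -0.68  1.71  0.31  1.1   0.39]
[ 586.67777459 -155.34841014]
36.1 0.558
54.3 -1.011
37.0 -2.576
54.6 2.115
```

View pics/w8c.png

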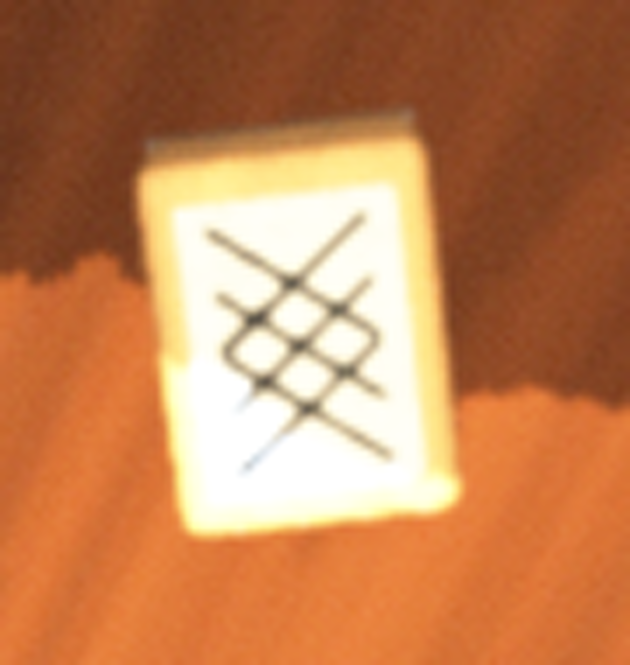

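```bash
python3 -m jog '[[0.3,0,1.5,40,-0.115],[0.3,0,1.5,80,-0.115],[0.3,0,1.5,120,-0.115],[0.3,0,1.5,145,-0.115],[0.3,0,1.5,157,-0.115],[0.3,0,1.5,161,-0.115],[0.3,0,1.5,161,-0.115],[-1,0,1.5,161,-0.115],[-1,0,1.5,161,-0.115],[-1,0,1.5,161,-0.115],[-1,0,1.5,161,-0.115],[-1,0,1.5,161,-0.115]]' 45
python3 -m jog '[[-1,0,0,-20,0],[-1,0,0,-60,0],[-1,0,0,-100,0],[-1,0,0,-100,0],[-1,0,0,-100,0]]'
python3 - <<'E'
from h import *
st()
c=camera("wrist"); save(c,"w9")
s=state();p=s["position"];yaw=s["ee_rot"][2]
psi=.081; C=np.array([498.0,168.5])+36*np.array([np.cos(psi),np.sin(psi)]); print("C",C)
def loc(x,y): return C+np.array([x*np.cos(psi)-y*np.sin(psi),x*np.sin(psi)+y*np.cos(psi)])
for l in [(-8,-75),(-8,75),(0,0)]:
    t=loc(*l); print(l,t.round(1),tool([t[0]-p[0],t[1]-p[1],0],yaw).round(1),"turn",-(1.571+psi-yaw))
E
```

```text
time_s: 13.28
position: [588.6, -155.3, 6.7]
ee_rot: [3.139, 0.003, 2.138]
ft_force: [-0.4, -0.1, 7.0]
opening: 0.46
time_s: 13.7
position: [588.9, -155.4, 107.9]
ee_rot: [3.137, 0.005, 2.138]
ft_force: [0.3, 0.3, 0.4]
opening: 0.458
t 13.70 pos [ 588.9 -155.4  107.9] rot [3.137 0.005 2.138] F [0.3 0.3 0.4] op 0.458 q [ 0.69  0.51 -0.67  1.76  0.38  1.    0.44]
C [533.88196656 171.4128124 ]
(-8, -75) [532.  96.] [241.6  88.6   0. ] turn 0.48587832889187976
(-8, 75) [519.8 245.5] [374.3 158.7   0. ] turn 0.48587832889187976
(0, 0) [533.9 171.4] [304.2 130.7   0. ] turn 0.48587832889187976
```

View pics/w9.png

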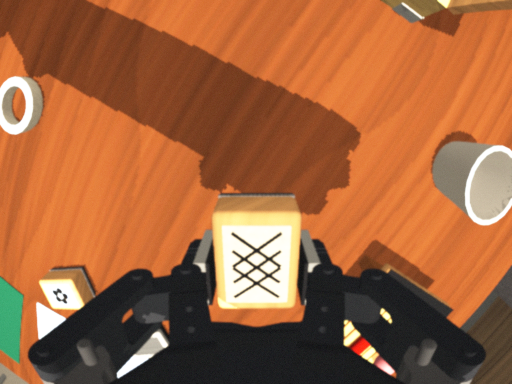

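```bash
python3 -m jog '[[-1,40,6,-15,0.1],[-1,80,11,-20,0.2],[-1,120,17,-20,0.3],[-1,163,23,-20,0.4],[-1,195,43,-20,0.486],[-1,230,65,-20,0.486],[-1,270,91,-20,0.486],[-1,310,117,-20,0.486],[-1,350,144,-20,0.486],[-1,374,159,-20,0.486],[-1,374,159,-20,0.486],[-1,374,159,-10,0.486],[-1,374,159,-10,0.486],[-1,374,159,-10,0.486]]'
python3 - <<'E'
from h import *
st()
c=camera("wrist"); save(c,"w10")
E
```

```text
time_s: 14.92
position: [518.7, 242.6, 112.0]
ee_rot: [-3.138, 0.003, 1.65]
ft_force: [0.6, -0.5, 0.0]
opening: 0.461
t 14.92 pos [518.7 242.6 112. ] rot [-3.138e+00  3.000e-03  1.650e+00] F [ 0.6 -0.5  0. ] op 0.461 q [ 0.03  0.46 -0.7   1.83  0.35  0.98 -0.73]
```

View pics/w10.png

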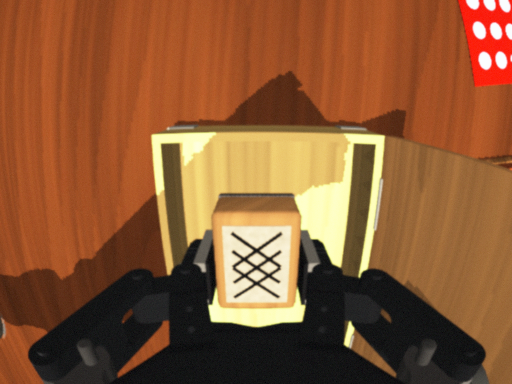

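```bash
python3 -m jog '[[-1,0,0,30,0],[-1,0,0,60,0],[-1,0,0,80,0],[-1,0,0,92,0],[-1,0,0,97,0],[-1,0,0,98,0],[-1,0,0,98,0]]'
python3 -m jog '[[0.12,0,0,0,0],[0.12,0,0,0,0],[0.12,0,0,0,0],[0.12,0,0,-20,0],[0.12,0,0,-60,0],[0.12,0,0,-100,0],[0.12,0,0,-100,0],[0.12,0,0,-100,0]]'
python3 - <<'E'
from h import *
st()
c=camera("wrist"); save(c,"w11")
c=camera("top"); save(c,"t11")
s=state();p=s["position"];yaw=s["ee_rot"][2]
for t in [(468.3,-368.3),(420,0)]: print(tool([t[0]-p[0],t[1]-p[1],0],yaw).round(0))
E
```

```text
time_s: 15.55
position: [520.4, 245.7, 17.0]
ee_rot: [3.14, -0.0, 1.651]
ft_force: [0.3, 0.2, -0.2]
opening: 0.456
time_s: 16.22
position: [521.6, 247.2, 119.6]
ee_rot: [3.135, -0.002, 1.652]
ft_force: [0.0, -0.1, -0.4]
opening: 0.56
t 16.22 pos [521.6 247.2 119.6] rot [ 3.135e+00 -2.000e-03  1.652e+00] F [ 0.  -0.1 -0.4] op 0.560 q [ 0.04  0.45 -0.71  1.82  0.35  0.99 -0.73]
[-608. -101.    0.]
[-237. -119.    0.]
```

View pics/w11.png

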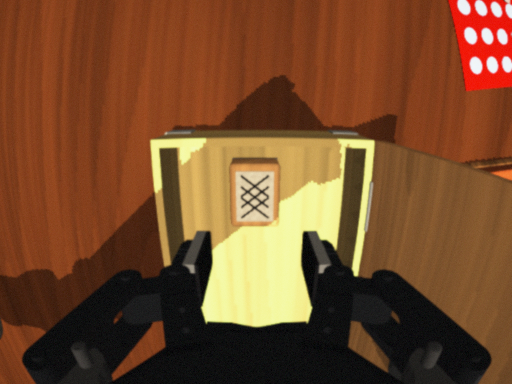

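View pics/t11.png

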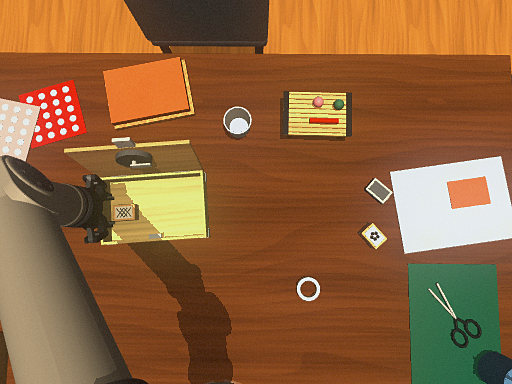

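```bash
python3 -m jog '[[0.4,-608,-101,-45,0.917],[0.4,-608,-101,-45,0.917],[0.4,-608,-101,-45,0.917],[0.4,-608,-101,-45,0.917],[0.4,-608,-101,-45,0.917],[0.4,-608,-101,-45,0.917],[0.4,-608,-101,-45,0.917],[0.4,-608,-101,-45,0.917],[0.4,-608,-101,-45,0.917],[0.4,-608,-101,-45,0.917],[0.4,-608,-101,-45,0.917],[0.4,-608,-101,-45,0.917],[0.4,-608,-101,-45,0.917],[0.4,-608,-101,-45,0.917],[0.4,-608,-101,-45,0.917],[0.4,-608,-101,-45,0.917],[0.4,-608,-101,-45,0.917],[0.4,-608,-101,-45,0.917]]'
python3 - <<'E'
from h import *
st()
c=camera("wrist"); save(c,"w12"); crop(c,"w12c",205,120,315,230,6)
E
```

```text
time_s: 17.82
position: [467.8, -367.1, 159.6]
ee_rot: [-3.138, -0.0, 0.736]
ft_force: [0.1, 0.0, -0.6]
opening: 0.701
t 17.82 pos [ 467.8 -367.1  159.6] rot [-3.138 -0.     0.736] F [ 0.1  0.  -0.6] op 0.701 q [ 0.83  0.38 -0.29  1.74  0.12  1.04 -0.35]
```

View pics/w12.png

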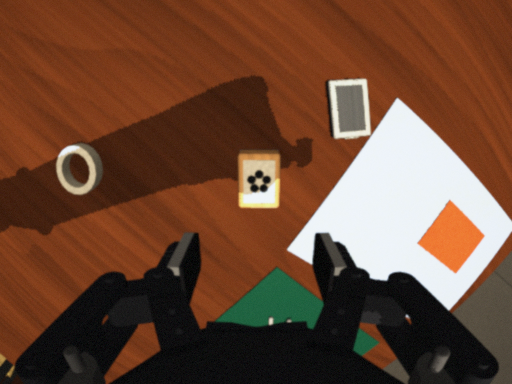

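View pics/w12c.png

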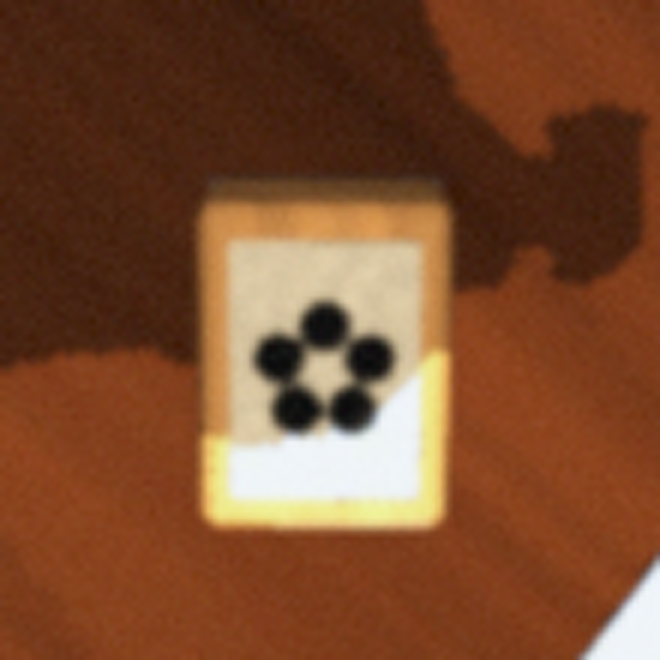

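```bash
python3 - <<'E'
from h import *
c=camera("wrist"); st()
p=p2w(c,205+325.5/6-.5,120+366/6-.5,31,True); s=state(); print(p, tool(p-s["position"],s["ee_rot"][2]).round(1))
# tin
t=p2w(c,350,108,16,True); print(t)
E
```

```text
t 17.92 pos [ 468.6 -366.1  160.4] rot [-3.139 -0.     0.738] F [ 0.2 -0.3 -0.2] op 0.698 q [ 0.82  0.37 -0.3   1.75  0.12  1.04 -0.35]
[ 469.17357055 -368.2668832    31.        ] [ -1.    1.9 129.4]
[ 581.52459605 -387.4449825    16.        ]
```

```bash
python3 -m jog '[[0.3,-1,2,40,0],[0.3,-1,2,80,0],[0.3,-1,2,120,0],[0.3,-1,2,140,0],[0.3,-1,2,151,0],[0.3,-1,2,154,0],[0.3,-1,2,154,0],[-1,-1,2,154,0],[-1,-1,2,154,0],[-1,-1,2,154,0],[-1,-1,2,154,0],[-1,-1,2,154,0]]' 45
python3 -m jog '[[-1,0,0,-20,0],[-1,0,0,-60,0],[-1,0,0,-100,0],[-1,0,0,-110,0],[-1,0,0,-110,0],[-1,0,0,-110,0]]'
python3 - <<'E'
from h import *
st()
c=camera("wrist"); save(c,"w13")
s=state();p=s["position"];yaw=s["ee_rot"][2]
for t in [(480,0),(532,96)]: print(tool([t[0]-p[0],t[1]-p[1],0],yaw).round(0), yaw-1.652)
E
```

```text
time_s: 18.92
position: [470.7, -371.5, 9.5]
ee_rot: [3.138, -0.001, 0.735]
ft_force: [-0.5, -0.0, 7.7]
opening: 0.46
time_s: 19.42
position: [469.0, -370.8, 118.0]
ee_rot: [3.14, 0.0, 0.735]
ft_force: [-1.1, 0.3, -0.5]
opening: 0.46
t 19.42 pos [ 469.  -370.8  118. ] rot [3.14  0.    0.735] F [-1.1  0.3 -0.5] op 0.460 q [ 0.82  0.42 -0.29  1.78  0.14  0.96 -0.36]
[ 257. -267.    0.] -0.9168299977425938
[ 360. -303.    0.] -0.9168299977425938
```

View pics/w13.png

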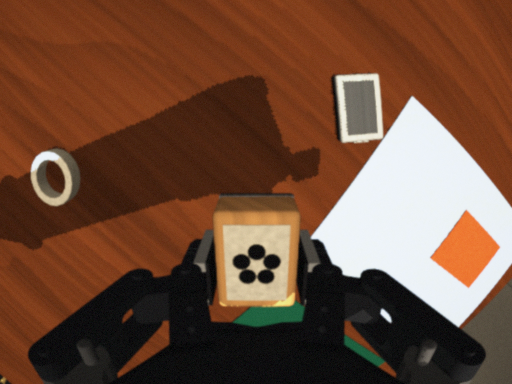

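```bash
python3 -m jog '[[-1,257,-267,0,-0.5],[-1,257,-267,0,-0.5],[-1,257,-267,0,-0.6],[-1,257,-267,0,-0.6],[-1,257,-267,0,-0.7],[-1,257,-267,0,-0.8],[-1,257,-267,0,-0.917],[-1,257,-267,0,-0.917],[-1,300,-285,0,-0.917],[-1,360,-303,0,-0.917],[-1,360,-303,0,-0.917],[-1,360,-303,0,-0.917],[-1,360,-303,0,-0.917],[-1,360,-303,0,-0.917],[-1,360,-303,0,-0.917]]'
python3 - <<'E'
from h import *
st()
c=camera("wrist"); save(c,"w14")
E
```

```text
time_s: 20.72
position: [531.2, 94.1, 115.5]
ee_rot: [-3.138, 0.001, 1.652]
ft_force: [0.3, -0.2, -0.5]
opening: 0.46
t 20.72 pos [531.2  94.1 115.5] rot [-3.138e+00  1.000e-03  1.652e+00] F [ 0.3 -0.2 -0.5] op 0.460 q [ 0.28  0.39 -0.65  1.91  0.29  0.95 -0.43]
```

View pics/w14.png

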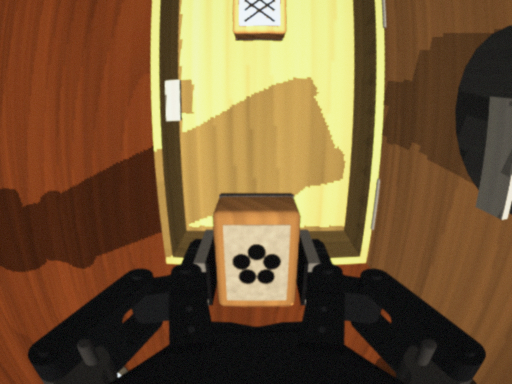

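```bash
python3 -m jog '[[-1,1,0,30,0],[-1,1,0,60,0],[-1,1,0,80,0],[-1,1,0,92,0],[-1,1,0,97,0],[-1,1,0,99,0],[-1,1,0,99,0],[-1,1,0,99,0]]'
python3 -m jog '[[0.1,0,0,0,0],[0.1,0,0,0,0],[0.1,0,0,0,0],[0.1,0,0,-20,0],[0.1,0,0,-60,0],[0.1,0,0,-100,0],[0.1,0,0,-115,0],[0.1,0,0,-115,0]]'
python3 - <<'E'
from h import *
st()
c=camera("wrist"); save(c,"w15")
c=camera("top"); save(c,"t15")
s=state();p=s["position"];yaw=s["ee_rot"][2]
for t in [(480,-100),(581.7,-387)]: print(tool([t[0]-p[0],t[1]-p[1],0],yaw).round(0))
E
```

```text
time_s: 21.43
position: [533.7, 96.7, 19.4]
ee_rot: [3.139, -0.0, 1.652]
ft_force: [0.2, 0.4, -0.7]
opening: 0.461
time_s: 22.1
position: [536.1, 97.9, 138.3]
ee_rot: [3.132, -0.0, 1.652]
ft_force: [-0.0, -0.3, -0.7]
opening: 0.546
t 22.10 pos [536.1  97.9 138.3] rot [ 3.132 -0.     1.652] F [-0.  -0.3 -0.7] op 0.546 q [ 0.29  0.36 -0.67  1.89  0.27  0.98 -0.42]
[-192.  -69.    0.]
[-486.    9.    0.]
```

View pics/w15.png

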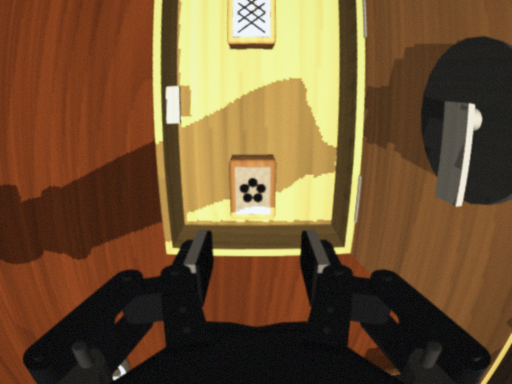

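View pics/t15.png

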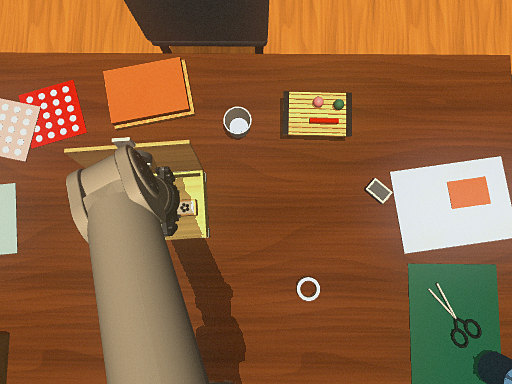

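```bash
python3 -m jog '[[0.4,-200,-60,0,0.779],[0.4,-200,-60,0,0.779],[0.4,-200,-60,0,0.779],[0.4,-200,-60,0,0.779],[0.4,-300,-40,0,0.779],[0.4,-486,9,-20,0.779],[0.4,-486,9,-20,0.779],[0.4,-486,9,-20,0.779],[0.4,-486,9,-20,0.779],[0.4,-486,9,-20,0.779],[0.4,-486,9,-20,0.779],[0.4,-486,9,-20,0.779],[0.4,-486,9,-20,0.779],[0.4,-486,9,-20,0.779],[0.4,-486,9,-20,0.779],[0.4,-486,9,-20,0.779]]'
python3 - <<'E'
from h import *
st()
c=camera("wrist"); save(c,"w16"); crop(c,"w16c",205,120,315,230,6)
E
```

```text
time_s: 23.53
position: [581.0, -384.4, 152.0]
ee_rot: [-3.139, -0.001, 0.876]
ft_force: [-0.1, 1.2, -0.3]
opening: 0.705
t 23.53 pos [ 581.  -384.4  152. ] rot [-3.139e+00 -1.000e-03  8.760e-01] F [-0.1  1.2 -0.3] op 0.705 q [ 0.75  0.56 -0.34  1.49  0.19  1.13 -0.32]
```

View pics/w16.png

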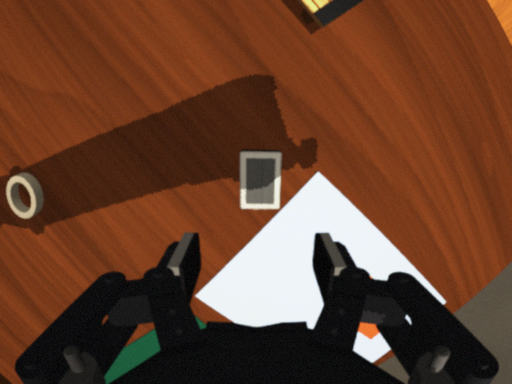

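View pics/w16c.png

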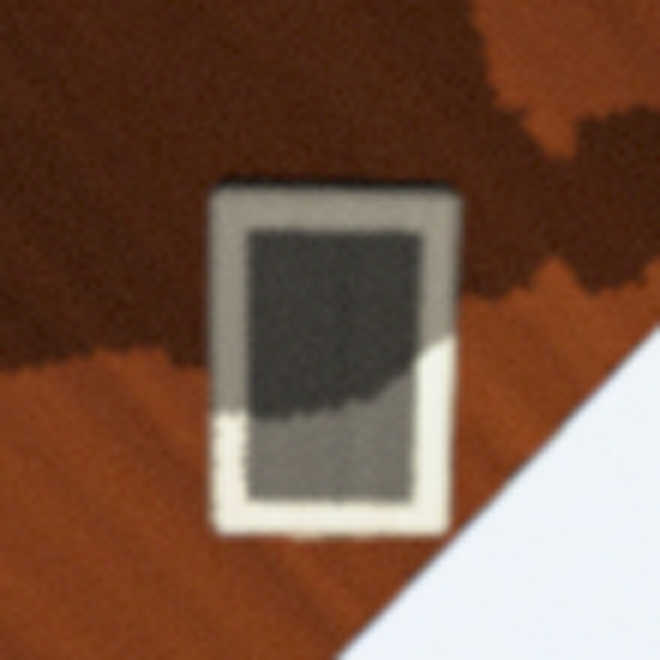

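```bash
python3 - <<'E'
from h import *
c=camera("wrist"); st()
p=p2w(c,205+334.5/6-.5,120+361/6-.5,16,True); s=state(); print(p, tool(p-s["position"],s["ee_rot"][2]).round(1))
E
```

```text
t 23.63 pos [ 581.3 -384.7  152.9] rot [-3.14  -0.     0.876] F [ 0.1  0.  -0.3] op 0.700 q [ 0.75  0.56 -0.34  1.49  0.19  1.13 -0.32]
[ 582.71896385 -388.03248916   16.        ] [ -1.7   3.2 136.9]
```

```bash
python3 -m jog '[[0.3,-1,2,40,0],[0.3,-1,2,80,0],[0.3,-1,2,120,0],[0.3,-1,2,138,0],[0.3,-1,2,146,0],[0.3,-1,2,148,0],[0.3,-1,2,148,0],[0.3,-1,2,148,0],[0.3,-1,2,148,0]]' 45
python3 - <<'E'
from h import *
c=camera("wrist"); st(); crop(c,"w17c",155,150,365,300,3)
E
```

```text
time_s: 24.38
position: [583.7, -389.8, 7.8]
ee_rot: [3.137, -0.001, 0.873]
ft_force: [0.2, 0.1, -0.5]
opening: 0.647
t 24.43 pos [ 583.5 -389.8    7.6] rot [ 3.138 -0.     0.873] F [-0.3 -0.1  0.5] op 0.649 q [ 0.73  0.72 -0.3   1.57  0.26  0.89 -0.36]
```

View pics/w17c.png

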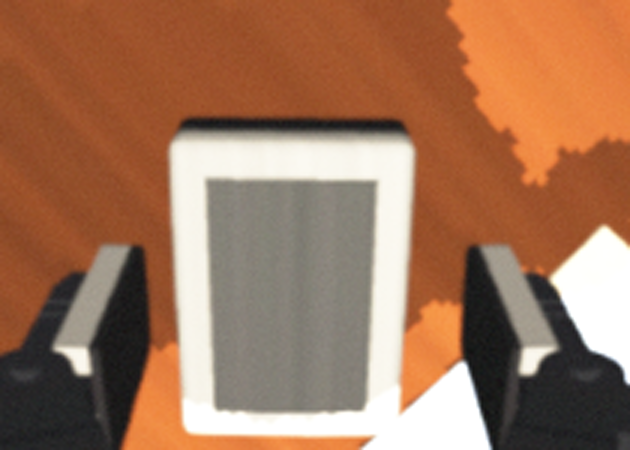

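```bash
python3 -m jog '[[0.3,0,-1.5,4,0],[0.3,0,-1.5,4.5,0],[-1,0,-1.5,4.5,0],[-1,0,-1.5,4.5,0],[-1,0,-1.5,4.5,0],[-1,0,-1.5,4.5,0],[-1,0,-1.5,4.5,0]]' 45
python3 -m jog '[[-1,0,0,-20,0],[-1,0,0,-60,0],[-1,0,0,-100,0],[-1,0,0,-115,0],[-1,0,0,-115,0],[-1,0,0,-115,0]]'
python3 - <<'E'
from h import *
st()
c=camera("wrist"); save(c,"w18")
s=state();p=s["position"];yaw=s["ee_rot"][2]
for t in [(520,0),(533,171.4)]: print(tool([t[0]-p[0],t[1]-p[1],0],yaw).round(0), yaw-1.652)
E
```

```text
time_s: 25.02
position: [581.2, -388.2, 1.1]
ee_rot: [3.141, -0.0, 0.873]
ft_force: [-0.9, 0.4, 2.1]
opening: 0.453
time_s: 25.52
position: [581.3, -388.3, 116.7]
ee_rot: [3.14, -0.0, 0.873]
ft_force: [-0.4, -0.3, -1.1]
opening: 0.459
t 25.52 pos [ 581.3 -388.3  116.7] rot [ 3.14  -0.     0.873] F [-0.4 -0.3 -1.1] op 0.459 q [ 0.75  0.59 -0.33  1.51  0.21  1.07 -0.32]
[ 259. -295.    0.] -0.7786286643329037
[ 398. -395.    0.] -0.7786286643329037
```

View pics/w18.png

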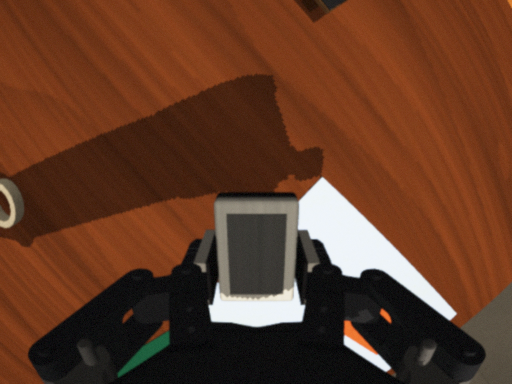

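```bash
python3 -m jog '[[-1,259,-295,0,-0.5],[-1,259,-295,0,-0.5],[-1,259,-295,0,-0.5],[-1,259,-295,0,-0.6],[-1,259,-295,0,-0.6],[-1,259,-295,0,-0.7],[-1,259,-295,0,-0.779],[-1,259,-295,0,-0.779],[-1,259,-295,0,-0.779],[-1,300,-325,0,-0.779],[-1,330,-346,0,-0.779],[-1,398,-395,0,-0.779],[-1,398,-395,0,-0.779],[-1,398,-395,0,-0.779],[-1,398,-395,0,-0.779],[-1,398,-395,0,-0.779],[-1,398,-395,0,-0.779]]'
python3 - <<'E'
from h import *
st()
c=camera("wrist"); save(c,"w19"); st()
E
```

```text
time_s: 26.98
position: [532.8, 168.9, 114.0]
ee_rot: [-3.138, 0.002, 1.651]
ft_force: [-0.5, -0.7, -0.5]
opening: 0.457
t 26.98 pos [532.8 168.9 114. ] rot [-3.138e+00  2.000e-03  1.651e+00] F [-0.5 -0.7 -0.5] op 0.457 q [ 0.15  0.43 -0.67  1.86  0.32  0.97 -0.58]
t 27.03 pos [533.1 168.4 114.3] rot [-3.139e+00  2.000e-03  1.650e+00] F [-0.6 -1.3  1.4] op 0.456 q [ 0.15  0.43 -0.67  1.86  0.32  0.97 -0.58]
```

View pics/w19.png

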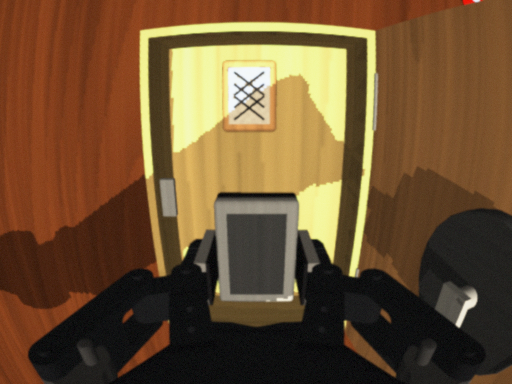

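```bash
python3 -m jog '[[-1,0,0,30,0],[-1,0,0,60,0],[-1,0,0,80,0],[-1,0,0,94,0],[-1,0,0,101,0],[-1,0,0,103,0],[-1,0,0,103,0],[-1,0,0,103,0]]'
python3 -m jog '[[-1,0,0,2,0],[-1,0,0,4,0],[-1,0,0,4,0]]'
```

```text
time_s: 27.7
position: [534.9, 170.9, 13.8]
ee_rot: [3.14, -0.0, 1.652]
ft_force: [-0.6, -0.1, 0.2]
opening: 0.452
time_s: 27.95
position: [534.0, 170.7, 9.1]
ee_rot: [3.141, 0.0, 1.652]
ft_force: [-0.5, -0.2, -0.3]
opening: 0.455
```

```bash
python3 -m jog '[[0.1,0,0,0,0],[0.1,0,0,0,0],[0.1,0,0,0,0],[0.1,0,0,-20,0],[0.1,0,0,-60,0],[0.1,0,0,-100,0],[0.1,-60,-30,-140,0],[0.1,-100,-60,-170,0],[0.1,-150,-80,-170,0],[0.1,-150,-80,-170,0],[0.1,-150,-80,-170,0]]'
python3 - <<'E'
from h import *
st()
c=camera("wrist"); save(c,"w20")
c=camera("top"); save(c,"t20"); crop(c,"t20c",60,130,220,250,5)
c=camera("scene"); crop(c,"s20",230,200,430,384,4)
E
```

```text
time_s: 28.87
position: [464.7, 9.6, 179.9]
ee_rot: [3.142, 0.004, 1.647]
ft_force: [-0.2, -1.3, -0.7]
opening: 0.548
t 28.87 pos [464.7   9.6 179.9] rot [3.142 0.004 1.647] F [-0.2 -1.3 -0.7] op 0.548 q [ 0.51  0.16 -0.68  2.01  0.12  1.01 -0.15]
```

View pics/w20.png

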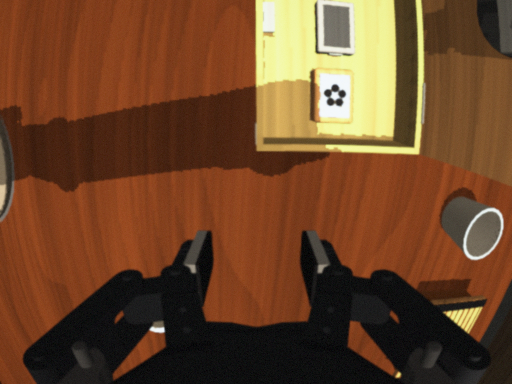

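View pics/t20.png

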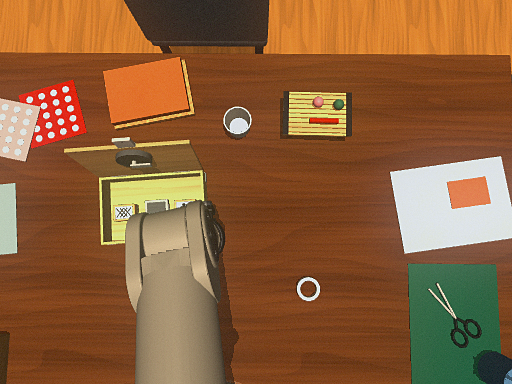

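View pics/s20.png

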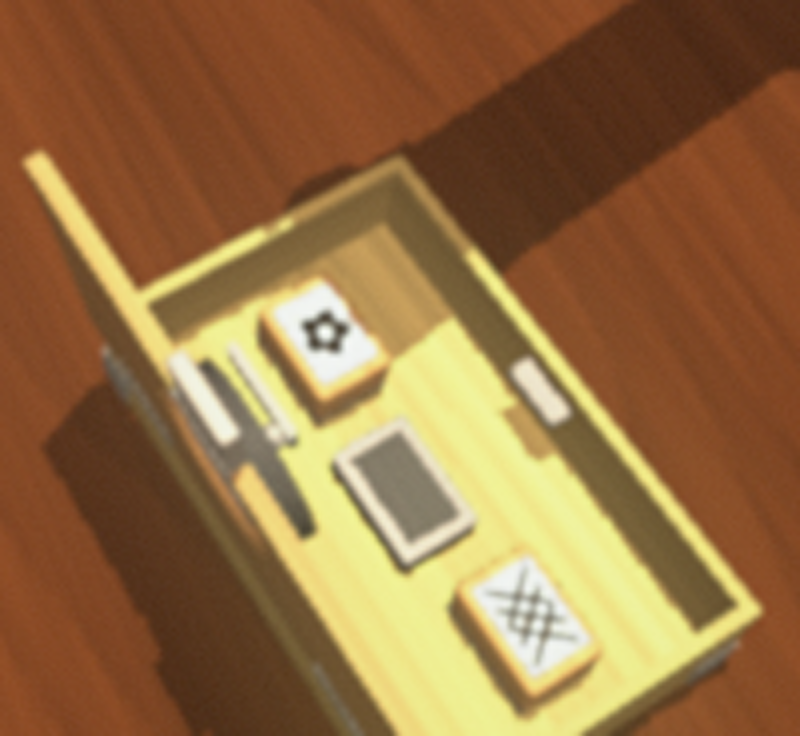

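```bash
python3 -m jog '[[0.2,0,0,-40,0.1],[0.2,0,0,-80,0.2],[0.2,0,0,-112,0.4],[0.2,80,100,-112,1.57],[0.2,157,212,-112,1.57],[0.2,157,212,-112,1.57],[0.2,157,212,-112,1.57],[0.2,157,212,-112,1.57],[0.2,157,212,-112,1.57],[0.2,157,212,-112,1.57],[0.2,157,212,-112,1.57],[0.2,157,212,-112,1.57],[0.2,157,212,-112,1.57],[0.2,157,212,-112,1.57],[0.2,157,212,-112,1.57],[0.2,157,212,-112,1.57],[0.2,157,212,-112,1.57],[0.2,157,212,-112,1.57]]' 50
python3 - <<'E'
from h import *
st()
c=camera("wrist"); save(c,"w21"); print(w2p(c,(663,181.7,233),True),w2p(c,(655+11,181.7,248),True))
st()
E
```

```text
time_s: 30.52
position: [664.7, 189.1, 290.5]
ee_rot: [-3.141, 0.0, 0.084]
ft_force: [0.3, 0.9, -0.1]
opening: 0.598
t 30.52 pos [664.7 189.1 290.5] rot [-3.141  0.     0.084] F [ 0.3  0.9 -0.1] op 0.598 q [ 0.01  0.48 -0.52  1.33  0.24  1.39 -2.  ]
[265.53203995 209.1314006 ] [266.6202223  212.90464176]
t 30.57 pos [664.7 188.8 290.6] rot [-3.141  0.     0.083] F [-0.4 -0.3  1. ] op 0.600 q [ 0.01  0.48 -0.52  1.33  0.24  1.39 -2.  ]
```

View pics/w21.png

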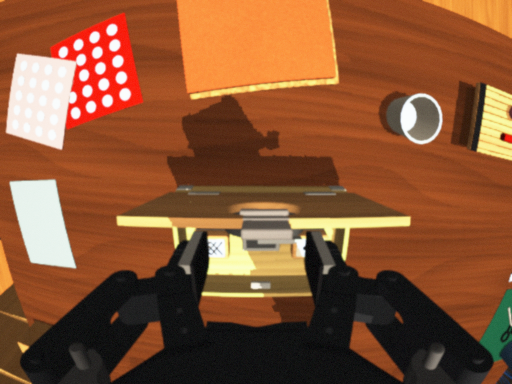

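```bash
python3 -m jog '[[0.2,-1,7,10,0.005],[0.2,-1,7,30,0.005],[0.2,-1,7,50,0.005],[0.2,-1,7,65,0.005],[0.2,-1,7,73,0.005],[0.2,-1,7,75,0.005],[0.2,-1,7,75,0.005],[-1,-1,7,75,0.005],[-1,-1,7,75,0.005],[-1,-1,7,75,0.005],[-1,-1,7,75,0.005],[-1,-1,7,75,0.005]]' 60
python3 - <<'E'
import numpy as np
from h import *
st()
c=camera("wrist"); save(c,"w22")
a=.0247;r=182.06
f=lambda t:np.array([-r*np.cos(t+a),-r*np.sin(t+a)])
for t in np.arange(1.75,-0.01,-.07): print("[-1,%.0f,0,%.0f,0]"%tuple(f(t)-f(1.82)),end=",")
E
```

```text
time_s: 31.57
position: [665.0, 181.6, 216.6]
ee_rot: [-3.141, -0.002, 0.077]
ft_force: [2.4, 0.2, 0.5]
opening: 0.001
t 31.57 pos [665.  181.6 216.6] rot [-3.141e+00 -2.000e-03  7.700e-02] F [2.4 0.2 0.5] op 0.001 q [ 0.02  0.52 -0.51  1.44  0.26  1.25 -2.01]
[-1,-12,0,-3,0],[-1,-25,0,-5,0],[-1,-38,0,-6,0],[-1,-50,0,-7,0],[-1,-63,0,-6,0],[-1,-76,0,-5,0],[-1,-88,0,-3,0],[-1,-101,0,1,0],[-1,-113,0,5,0],[-1,-124,0,9,0],[-1,-136,0,15,0],[-1,-147,0,22,0],[-1,-157,0,29,0],[-1,-167,0,37,0],[-1,-177,0,45,0],[-1,-186,0,55,0],[-1,-194,0,64,0],[-1,-201,0,75,0],[-1,-208,0,86,0],[-1,-214,0,97,0],[-1,-219,0,109,0],[-1,-223,0,121,0],[-1,-226,0,133,0],[-1,-229,0,145,0],[-1,-230,0,158,0],[-1,-231,0,171,0],
```

View pics/w22.png

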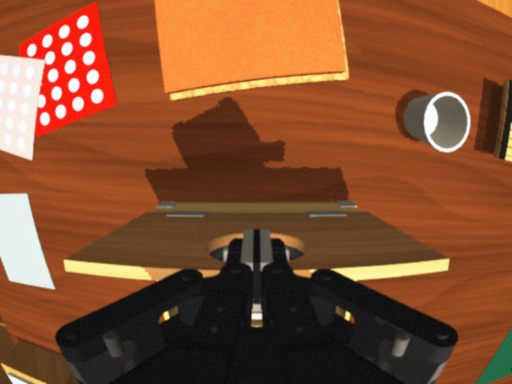

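```bash
python3 -m jog '[[-1,-12,0,-3,0],[-1,-25,0,-5,0],[-1,-38,0,-6,0],[-1,-50,0,-7,0],[-1,-63,0,-6,0],[-1,-76,0,-5,0],[-1,-88,0,-5,0],[-1,-101,0,-5,0],[-1,-113,0,-5,0],[-1,-124,0,-5,0],[-1,-136,0,-5,0],[-1,-136,0,-10,0],[-1,-136,0,-20,0]]'
python3 - <<'E'
from h import *
st()
c=camera("scene"); crop(c,"s23",230,150,430,334,4)
c=camera("wrist"); save(c,"w23")
E
```

```text
time_s: 32.7
position: [527.7, 170.9, 235.4]
ee_rot: [3.141, 0.002, 0.078]
ft_force: [0.8, 0.3, -0.3]
opening: 0.002
t 32.70 pos [527.7 170.9 235.4] rot [3.141e+00 2.000e-03 7.800e-02] F [ 0.8  0.3 -0.3] op 0.002 q [ 0.08  0.26 -0.57  1.75  0.15  1.18 -2.02]
```

View pics/w23.png

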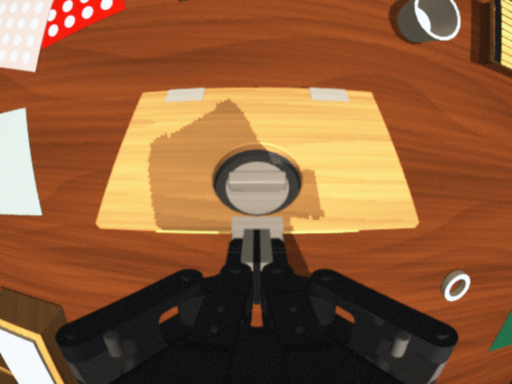

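```bash
python3 -m jog '[[-0.4,-30,0,0,-1.572],[-0.4,-30,0,0,-1.572],[-0.4,-30,0,0,-1.572],[-0.4,-30,0,0,-1.572],[-0.4,-30,0,0,-1.572],[-0.4,-30,0,0,-1.572],[-0.4,-30,0,0,-1.572],[-0.4,-30,0,0,-1.572],[-0.4,-30,0,0,-1.572],[-0.4,-30,0,0,-1.572],[-0.4,-30,0,0,-1.572],[-0.4,-30,0,0,-1.572],[-0.4,-30,0,0,-1.572],[-0.4,-30,0,0,-1.572],[-0.4,-30,0,0,-1.572],[-0.4,-30,0,0,-1.572],[-0.4,-30,0,40,-1.572],[-0.4,-30,0,85,-1.572],[-0.4,-30,0,85,-1.572],[-0.4,-30,0,85,-1.572]]' 50
python3 - <<'E'
from h import *
st()
c=camera("scene"); crop(c,"s24",230,200,430,384,4)
c=camera("wrist"); save(c,"w24")
E
```

```text
time_s: 34.47
position: [497.2, 167.8, 149.0]
ee_rot: [-3.136, 0.001, 1.649]
ft_force: [0.4, 0.7, 0.2]
opening: 0.3
t 34.47 pos [497.2 167.8 149. ] rot [-3.136e+00  1.000e-03  1.649e+00] F [0.4 0.7 0.2] op 0.300 q [ 0.23  0.34 -0.77  1.91  0.27  1.01 -0.58]
```

View pics/w24.png

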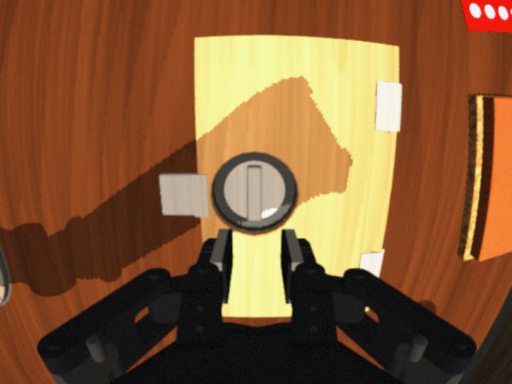

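View pics/s24.png

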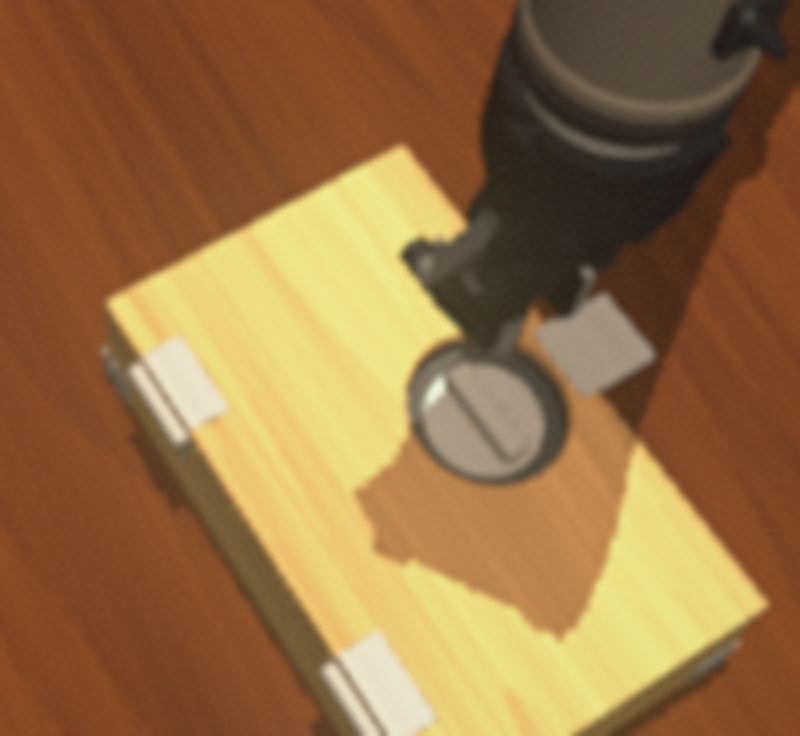

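```bash
python3 -m jog '[[-0.4,0,0,20,0],[-0.4,0,0,50,0],[-0.4,0,0,70,0],[-0.4,0,0,80,0],[-0.4,0,0,87,0],[-0.4,0,0,91,0],[-0.4,0,0,91,0],[-0.4,0,0,91,0],[-0.4,0,0,91,0]]' 50
python3 - <<'E'
from h import *
st()
c=camera("wrist"); crop(c,"w25c",180,110,320,290,4)
E
```

```text
time_s: 35.32
position: [499.8, 168.9, 61.0]
ee_rot: [3.139, -0.0, 1.649]
ft_force: [-0.2, 0.1, -0.7]
opening: 0.3
t 35.32 pos [499.8 168.9  61. ] rot [ 3.139 -0.     1.649] F [-0.2  0.1 -0.7] op 0.300 q [ 0.17  0.46 -0.71  1.98  0.4   0.84 -0.68]
```

View pics/w25c.png

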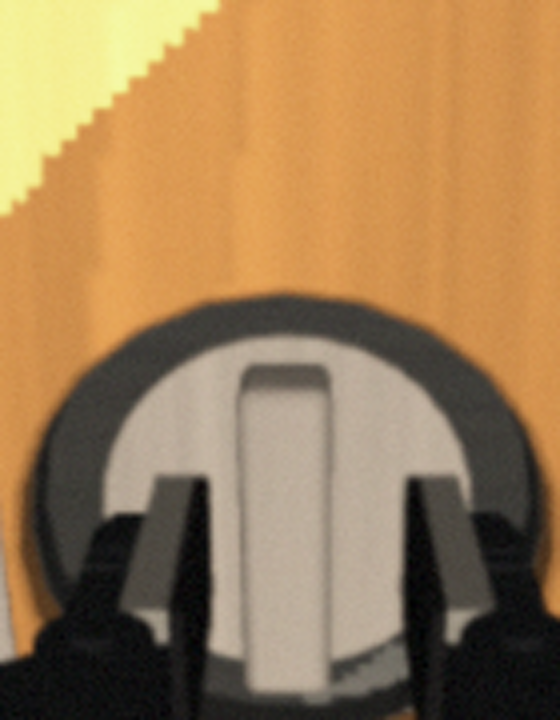

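```bash
python3 -m jog '[[-0.4,0,-2.5,2,0],[-0.4,0,-2.5,4.5,0],[-0.4,0,-2.5,5,0],[-1,0,-2.5,5,0],[-1,0,-2.5,5,0],[-1,0,-2.5,5,0],[-1,0,-2.5,5,0],[-1,0,-2.5,5,0]]' 50
python3 -m jog '[[-1,0,0,0,0.12],[-1,0,0,0,0.24],[-1,0,0,0,0.36],[-1,0,0,0,0.48],[-1,0,0,0,0.6],[-1,0,0,0,0.72],[-1,0,0,0,0.84],[-1,0,0,0,0.96],[-1,0,0,0,1.08],[-1,0,0,0,1.2],[-1,0,0,0,1.32],[-1,0,0,0,1.44],[-1,0,0,0,1.56],[-1,0,0,0,1.6],[-1,0,0,0,1.6],[-1,0,0,0,1.6]]'
```

```text
time_s: 36.03
position: [497.1, 168.3, 54.9]
ee_rot: [3.14, -0.0, 1.649]
ft_force: [2.8, -0.0, -1.9]
opening: 0.118
time_s: 37.37
position: [496.9, 168.5, 54.8]
ee_rot: [3.141, -0.001, 0.052]
ft_force: [3.4, -1.2, -2.0]
opening: 0.121
```

```bash
python3 -m jog '[[-0.5,0,0,0,0],[-0.5,0,0,0,0],[-0.5,0,0,-3,0],[-0.5,0,0,-30,0],[-0.5,0,0,-70,0],[-0.5,0,0,-110,0],[-0.5,0,50,-150,0],[-0.5,0,90,-150,0],[-0.5,0,130,-150,0],[-0.5,0,170,-150,0],[-0.5,0,210,-150,0],[-0.5,0,210,-150,0],[-0.5,0,210,-150,0]]'
python3 - <<'E'
from h import *
st()
c=camera("scene"); crop(c,"s26",230,200,430,384,4)
c=camera("top"); save(c,"t26"); crop(c,"t26c",90,160,220,260,6)
st()
E
```

```text
time_s: 38.45
position: [506.0, -46.6, 204.9]
ee_rot: [3.14, 0.001, 0.04]
ft_force: [0.2, -0.1, -1.2]
opening: 0.252
t 38.45 pos [506.  -46.6 204.9] rot [3.14e+00 1.00e-03 4.00e-02] F [ 0.2 -0.1 -1.2] op 0.252 q [ 0.21  0.18 -0.23  1.9   0.05  1.07 -1.57]
t 38.55 pos [506.3 -41.  204.9] rot [-3.141  0.     0.048] F [-0.3  1.1  0.5] op 0.250 q [ 0.21  0.18 -0.24  1.9   0.05  1.07 -1.57]
```

View pics/s26.png

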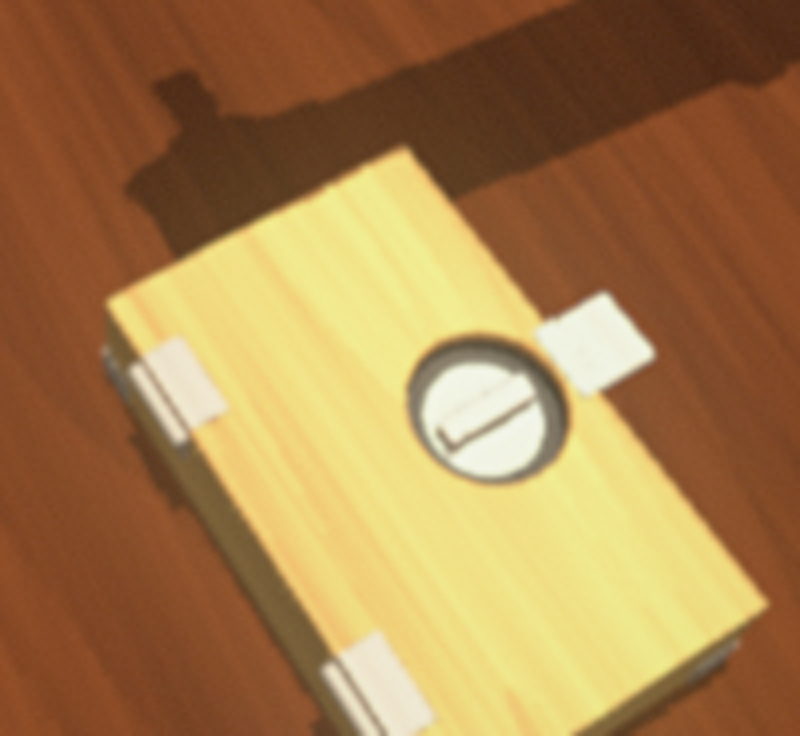

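View pics/t26c.png

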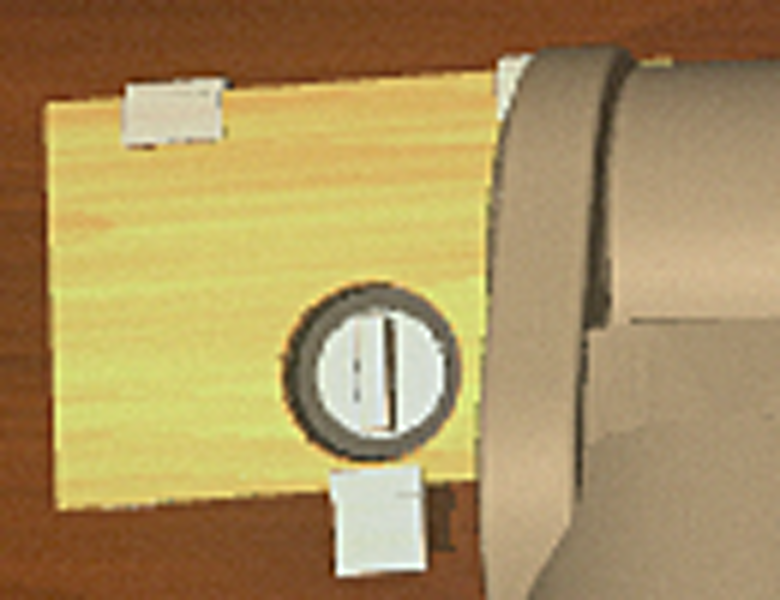

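View pics/t26.png

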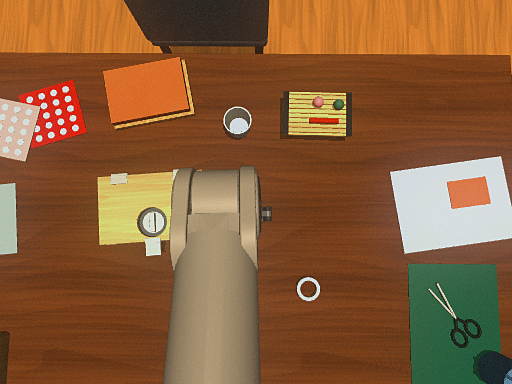

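```bash
python3 - <<'E'
from station import finish_job
print(finish_job())
E
```

```text
the job is handed in; nothing more can be done
None
```

The stamp kit is packed away and the job is handed in, at about 39 s of robot time. I unlocked the knob and swung the lid open. The two stamps and the ink tin, the only kit pieces I could find on the table, then went in flat. Each stamp lies at one end of the case and the tin is in the middle. I then shut the lid and turned the knob back to locked.

**Last checks:**
- **Lid:** the scene picture shows the lid edges and tab at the same pixels as before it was opened.
- **Knob:** the grip bar points from front to hinge, turned right to the stop. It looks about 0.05 rad further clockwise than at the start.
- **Left in place:** the tape roll, tea cup and display stand are where they were.
- **Arm:** clear of everything at hand-in.

**Did not go as planned:** when closing the lid, the fingers missed the tab and shut behind it. I pushed the lid forward with the closed fingers until it sank shut by itself.

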